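One lump of sugar into the cup, with the sprung tongs

TASK

Sugar the cup ready for coffee: take the sprung tongs out of their pot, pick up one sugar lump from the wooden saucer with them (no fingers on the sugar), lower it inside the upright empty cup and only then let it go. Leave the other two lumps on the saucer, do not upset or shift the cups, and stand the tongs back in their pot.

Things in the scene. Friction and masses are not known exactly. Their poses are not given: they have to be found in the camera images.
- tongs: stainless sprung tongs, 75 g, 136 mm long, standing upright in their pot, jaws down. Origin midway between the jaw tips, at their lower ends; z up to the pivot barrel (z 125 to 136 mm), y the line along which the arms spread, x across the 14 mm wide jaws. Relaxed, the jaws are 42 mm apart inside, 51 mm over their outsides. Let go, they spring open
- tongs_grip (a point): midway between the ribbed finger plates, 85 mm above the jaw tips: hold and squeeze here, closing along the tongs' y. Plates 18 mm wide, z 69 to 101 mm; relaxed 38 mm over their outsides (41 at the lower ends). Held at 32 to 33 mm the jaws are 24 to 27 mm apart, at 29 to 30 mm they are on a lump's 17 mm width, at 24 mm they meet. The spring resists with 4 N at first, 6 N when shut
- tongs_arm (a joint): angle by which the tongs are squeezed: 0 relaxed (jaws 42 mm apart), about 0.19 on a lump's 17 mm width, 0.34 jaws shut
- tongs_holder: white oblong stoneware pot for the tongs, fixed, 34 mm (x) by 72 mm (y) by 50 mm high, open at the top, inside 24 by 62 mm, inner floor 5 mm above its underside; origin at the centre of its underside. The tongs stand in it on their jaw tips, arms spread along its y
- saucer: round wooden saucer, fixed, 144 mm across, flat inner floor 116 mm across at 6.5 mm height, sloping rim 14.5 mm high; origin at the centre of its underside
- lump_1: plain white sugar lump, a block 20 mm (its x) by 17 mm (its y) by 16 mm high, 10 g, lying flat on the saucer; origin at the centre of its underside. One of three alike; any one will do
- lump_2: plain white sugar lump, a block 20 mm (its x) by 17 mm (its y) by 16 mm high, 10 g, lying flat on the saucer; origin at the centre of its underside. One of three alike; any one will do
- lump_3: plain white sugar lump, a block 20 mm (its x) by 17 mm (its y) by 16 mm high, 10 g, lying flat on the saucer; origin at the centre of its underside. One of three alike; any one will do
- cup: white patterned cup, upright, empty, about 125 g, loose, 50 mm high; round body 62 mm across at the rim, tapering inside from 50 mm across at the rim to 44 mm at 10 mm depth, 36 mm at 20 mm and 27 mm at the floor (8 mm above the table); a ring handle sticks out to its -y. Origin on the table under the middle of cup and handle together; the round body's axis is at 14 mm along its +y
- cup_mouth (a point): centre of the upright cup's mouth, at the height of its rim
- cup_upturned: a second cup of the same pattern standing upside down (its foot ring up), 50 mm high, 125 g; not used
- books_1: row of upright books, fixed obstacle, up to 281 mm high; reaches from its origin 95 mm either way in x and 140 mm either way in y
- coffee_jug: glass coffee jug with a black lid and handle, fixed obstacle, 145 mm high, within 80 mm of its origin; not used

How it is judged (in metres and radians):
On the way, in this order (a step that is already met when the one before it is completed fails the run):
1. a sugar lump is held in the tongs, at least 40 mm above the saucer (((contact force between tongs and lump_1 above 0.1 N and z of lump_1 in the frame of saucer above 0.04 m) or (contact force between tongs and lump_2 above 0.1 N and z of lump_2 in the frame of saucer above 0.04 m) or (contact force between tongs and lump_3 above 0.1 N and z of lump_3 in the frame of saucer above 0.04 m))), for 0.2 s.
2. a sugar lump, still held in the tongs, is inside the upright cup with its underside below the rim (((contact force between tongs and lump_1 above 0.1 N and horizontal distance between lump_1 and cup_mouth below 0.025 m and z of lump_1 in the frame of cup_mouth below -0.002 m) or (contact force between tongs and lump_2 above 0.1 N and horizontal distance between lump_2 and cup_mouth below 0.025 m and z of lump_2 in the frame of cup_mouth below -0.002 m) or (contact force between tongs and lump_3 above 0.1 N and horizontal distance between lump_3 and cup_mouth below 0.025 m and z of lump_3 in the frame of cup_mouth below -0.002 m))), for 0.1 s.
At the end, for the whole second after the job is handed in: One lump rests in the upright cup (25 mm from its axis at most, 12 mm or more below the rim), free of the tongs; the other two on the saucer; the cup within 40 mm of its start; the tongs at rest in their pot, jaws down, within 20 mm of its centre and floor, leaning under 0.3 rad (((horizontal distance between lump_1 and cup_mouth below 0.025 m and z of lump_1 in the frame of cup_mouth between -0.05 and -0.012 m and contact force between tongs and lump_1 below 0.05 N and linear speed of lump_1 below 0.02 m/s and horizontal distance between each of lump_2, lump_3 and saucer below 0.07 m and z of lump_2 in the frame of saucer between 0 and 0.03 m and z of lump_3 in the frame of saucer between 0 and 0.03 m) or (horizontal distance between lump_2 and cup_mouth below 0.025 m and z of lump_2 in the frame of cup_mouth between -0.05 and -0.012 m and contact force between tongs and lump_2 below 0.05 N and linear speed of lump_2 below 0.02 m/s and horizontal distance between each of lump_1, lump_3 and saucer below 0.07 m and z of lump_1 in the frame of saucer between 0 and 0.03 m and z of lump_3 in the frame of saucer between 0 and 0.03 m) or (horizontal distance between lump_3 and cup_mouth below 0.025 m and z of lump_3 in the frame of cup_mouth between -0.05 and -0.012 m and contact force between tongs and lump_3 below 0.05 N and linear speed of lump_3 below 0.02 m/s and horizontal distance between each of lump_1, lump_2 and saucer below 0.07 m and z of lump_1 in the frame of saucer between 0 and 0.03 m and z of lump_2 in the frame of saucer between 0 and 0.03 m)) and horizontal distance between tongs and tongs_holder below 0.02 m and z of tongs in the frame of tongs_holder below 0.02 m and angle between tongs's own z axis and vertical below 0.3 rad and linear speed of tongs below 0.03 m/s and angle between cup's own z axis and vertical below 0.15 rad and distance of cup from where it was at the start of the episode below 0.04 m); the robot touches nothing.
It fails at once if the gripper touched a sugar lump (contact force between any of the fingers, the arm and lump_1 above 0.2 N or contact force between any of the fingers, the arm and lump_2 above 0.2 N or contact force between any of the fingers, the arm and lump_3 above 0.2 N).
It fails at once if a cup was upset (angle between cup's own z axis and vertical above 0.5 rad).
It fails at once if the upturned cup was shifted by more than 40 mm (distance of cup_upturned from where it was at the start of the episode above 0.04 m).
It also fails if it takes over 54 s, if anything falls off the work surface, if the arm or the gripper's body presses on something with over 40 N, if the wrist force passes 120 N, or if a joint passes its speed limit or range.

ROBOT

A 6-joint arm with a two-finger parallel gripper is mounted at the origin on a cart in front of the work surface, level with it; the furniture and walls round the work are solid. World frame = base frame: x ahead of the robot, y to its left, z up, the work surface at z = 0. Lengths are in mm, angles in rad, forces in N, time in s.
With the tool pointing down it reaches from about 400 to 925 mm from the base axis. Payload 12.5 kg.
Tool frame: the origin (TCP) lies at the very end of the fingers, on their centre line; the grasp point (between the pads) lies 19 mm behind it; z points along the fingers, y is the line along which they close (so a half turn about z gives the same grasp; the last joint's range is limited). The gripper opens to 95 mm and grips with 3 to 60 N. Pads are 20 mm wide; open, the fingers measure 119 mm over their backs; the gripper's body (75 mm by 180 mm) begins 59 mm behind the grasp point.
Start: joints at [-1.273, 0.491, 1.559, -0, 1.092, -0.106], TCP at [245.596, -574.743, 214.661] pointing down, gripper open.
Joint ranges: [-3.1, 3.1], [-0.84, 2.19], [0.05, 2.79], [-1.13, 4.28], [0.06, 2.93], [-2.69, 2.69]. Speed limits (rad/s): [2.22, 2.22, 2.79, 3.14, 3.14, 3.14].

INTERFACE

Orientations are given as [roll, pitch, yaw] about the fixed x, y, z axes, in that order (R = Rz(yaw) Ry(pitch) Rx(roll)).
In Python, from cell import env, read_camera, camera_info gives the robot as it stands (env), with the cameras as plain functions.
- The arm moves only by the shell command python3 steer.py 'ROWS'. ROWS is a JSON list of rows, 1 to 5 of them, each of 5 numbers: dx, dy, dz in mm, then a turn about the tool's z in rad, then the opening from 0.0 (shut) to 1.0 (fully open); each row is the pose to reach, as a shift and turn from the pose commanded when the command began, along the tool's axes at that moment; what a row does not reach only later rows make up. A row lasts 1/12 s, in which the tool goes at most 41.7 mm and 0.125 rad, less where a joint would pass 70% of its speed; a pose out of reach is approached as far as the arm can. The fingers move at their own pace and stop on an object; the grip force is fixed at half the most. Time passes only in rows, so rows that do not move let the fingers close. It prints the time, the measured TCP pose, the force, the opening and the grip force at its end.
- env.state(): the state, without advancing time (a new reading comes with each control period).
- read_camera(name): name is "scene" or "top"; returns (picture, depth): 400x640x3 uint8, red, green, blue; 400x640 float32, mm along the optical axis (not along the pixel's ray), 0 where there is no reading.
- camera_info(name): a dict with "vertical_fov" (degrees; the focal length in pixels is half the picture's height over the tangent of half this angle, whatever the lens; pixels are square), "cx", "cy" (the principal point, pixels), "origin" and "attitude" of the camera in the world. Camera axes: x right, y down, z forward; pixel columns grow to the right and rows downward; lengths in mm; the calibration is good to about 2 mm. A picture is of the moment at which its call begins. camera_info takes no time and is no camera call.
- env.job_done(): hands the job in; it is judged then, once.
The state is a dict: "t": time; "joints": joint angles; "qvel": joint speeds; "tau": joint torques, N m; "eef_pos": TCP position; "tcp_rot": TCP orientation; "ft_force": force on the tool from outside, world axes, zero at the start; "moment": the same for the moment, N m; "opening": opening from 0.0 (shut) to 1.0 (fully open); "grip_force": force on a finger pad.
Only numpy, scipy, OpenCV 4.12 (cv2) and the standard library are available. Lean on these libraries where they do the work, as an engineer would, in place of code of your own. Each camera call takes 0.05 s, during which the arm holds its last target. There are 200 camera calls.

## Working session

There is one attempt and no reset: what is moved stays moved. The work goes in short steps, Python scripts to look and compute and a shell command to move; the robot and the scene stay as the last step left them, time stands still between calls to the robot, and variables do not carry over. Pictures are saved under pics/ and viewed, at most 15 in all, crops included, and the job is handed in when it is done.

```bash
ls; mkdir -p pics
cat > h.py <<'E'
import numpy as np,cv2,json
from cell import env, read_camera, camera_info
from scipy.spatial.transform import Rotation as R
def cam(n):
    i=camera_info(n); f=200/np.tan(np.radians(i["vertical_fov"])/2)
    return i,f
def snap(n,tag):
    p,d=read_camera(n); cv2.imwrite(f"pics/{tag}.png",p[:,:,::-1]); np.savez(f"{tag}.npz",p=p,d=d); return p,d
def att(i):
    a=np.array(i["attitude"]); return a if a.shape==(3,3) else R.from_euler('xyz',a).as_matrix()
def cloud(n,d):
    i,f=cam(n); v,u=np.mgrid[0:400,0:640]
    c=np.stack([(u-i["cx"])/f*d,(v-i["cy"])/f*d,d],-1)
    return c@att(i).T+np.array(i["origin"])
E
python3 - <<'E'
from h import *
for n in("scene","top"):
    print(camera_info(n)); snap(n,n+"0")
print(env.state())
E
```

```text
cell.py
pics
steer.py
{'vertical_fov': 47.07741410518564, 'cx': 325.83349432069826, 'cy': 198.7103730002185, 'origin': array([ 729.67165946, -764.27674331,  806.73029723]), 'attitude': array([-2.25078518, -0.00600619,  0.24099466])}
{'vertical_fov': 52.92356585550502, 'cx': 325.8633460136724, 'cy': 200.30930548828408, 'origin': array([379.18557851,  66.02583416, 947.84740802]), 'attitude': array([-2.94170736,  0.01677426, -1.57279191])}
{'t': 0.1, 'joints': array([-1.27256680e+00,  4.91467186e-01,  1.55937864e+00,  2.05520825e-05,
        1.09166770e+00, -1.05580757e-01]), 'qvel': array([ 0.00177161, -0.00431441, -0.00171148, -0.00187031,  0.00120028,
       -0.00057844]), 'tau': array([ 2.40718393e-03, -6.13623548e+01, -2.58605450e+01,  6.93585724e-02,
        4.70422651e-02, -4.21449636e-05]), 'eef_pos': array([ 245.55522496, -574.52257631,  214.14351332]), 'tcp_rot': array([-3.14067883e+00, -1.15173427e-04,  4.03800747e-01]), 'ft_force': array([-0.97828548, -0.76856238,  0.36977423]), 'moment': array([0.00217982, 0.01319098, 0.00102226]), 'grip_force': 0.0, 'opening': 0.9981141679987636}
```

View pics/scene0.png

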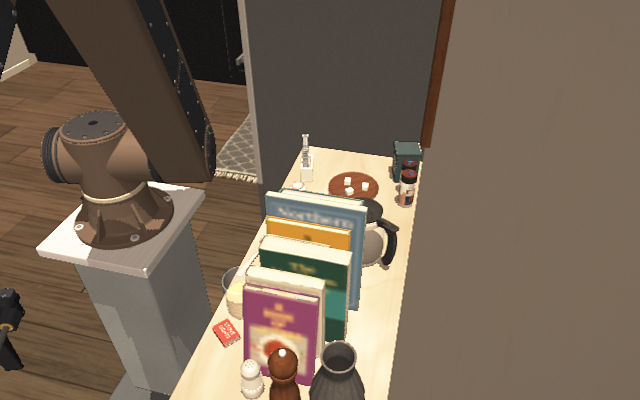

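View pics/top0.png

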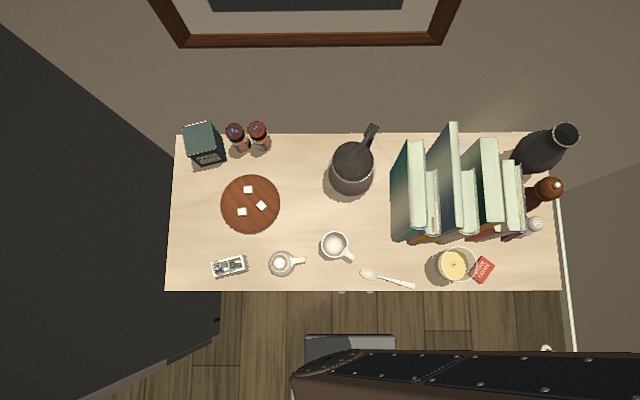

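The top view shows the saucer at (250,204), with lumps at (248,189), (261,206) and (241,212). The pot with the tongs is at (229,266), the upturned cup at (282,263), and the upright cup at (334,246) with its handle toward the lower right. In the scene view the tongs stand at (306,160) and the lumps are near (355,186), while the books hide the cups.

```bash
cat >> h.py <<'E'
def ray(n,u,v,z):
    i,f=cam(n); r=att(i)@np.array([(u-i["cx"])/f,(v-i["cy"])/f,1]); o=np.array(i["origin"]); return o+r*(z-o[2])/r[2]
E
python3 - <<'E'
from h import *
z=np.load("top0.npz");p,d=z['p'],z['d'];C=cloud("top",d)
z2=np.load("scene0.npz");C2=cloud("scene",z2['d'])
print("table z",np.median(C[150:280,300:320,2]))
hsv=cv2.cvtColor(p,cv2.COLOR_RGB2HSV)
# saucer
m=((hsv[...,2]<170)&(hsv[...,1]>110)).astype(np.uint8);m[:, :215]=0;m[:,290:]=0;m[:170]=0;m[240:]=0
w=((p.min(2)>150)).astype(np.uint8)*255
mm=cv2.morphologyEx(m,cv2.MORPH_CLOSE,np.ones((9,9)))
c=max(cv2.findContours(mm,0,2)[0],key=cv2.contourArea);(u,v),r=cv2.minEnclosingCircle(c);print("saucer",u,v,r,ray("top",u,v,14.5))
w2=w.copy();hull=np.zeros_like(m);cv2.circle(hull,(int(u),int(v)),int(r)-3,1,-1)
for c in cv2.findContours(w2*hull,0,2)[0]:
    if cv2.contourArea(c)<15: continue
    b=cv2.minAreaRect(c); q=cv2.boxPoints(b); P=np.array([ray("top",a[0],a[1],22.5) for a in q])
    e=[P[1]-P[0],P[2]-P[1]]; print("lump",b,ray("top",*b[0],22.5)[:2].round(1),[ (np.linalg.norm(k).round(1),np.degrees(np.arctan2(k[1],k[0])).round(1)) for k in e], "zmed",np.median(C[int(b[0][1]),int(b[0][0]),2]))
# things by height
for nm,(u0,u1,v0,v1) in dict(pot=(205,252,250,284),up=(262,308,245,282),cup=(314,362,226,268)).items():
    S=C[v0:v1,u0:u1];zz=S[...,2]
    print(nm,"z pct",np.percentile(zz,[5,50,90,99]).round(0))
    for lo,hi in((40,60),(100,150),(5,40)):
        k=(zz>lo)&(zz<hi)
        if k.sum()>5:
            q=S[k][:,:2].astype(np.float32);b=cv2.minAreaRect(q);print("  ",lo,hi,k.sum(),np.round(b[0],1),np.round(b[1],1),round(b[2],1),"mean",q.mean(0),cv2.minEnclosingCircle(q))
cr=cv2.resize(p[165:285,190:370],None,fx=4.4,fy=4.4,interpolation=cv2.INTER_CUBIC);cv2.imwrite("pics/crop0.png",cr[:,:,::-1])
s=z2['p'];cv2.imwrite("pics/crop1.png",cv2.resize(s[120:220,260:400],None,fx=5.6,fy=5.6,interpolation=cv2.INTER_CUBIC)[:,:,::-1])
# tongs in scene
S=C2[120:190,290:322];k=(S[...,2]>60)&(S[...,2]<150)&(S[...,0]>350)&(S[...,0]<650)
for lo in range(20,145,10):
    kk=(S[...,2]>lo)&(S[...,2]<lo+10)&(S[...,0]>250)&(S[...,0]<650)&(S[...,1]<500)
    if kk.sum(): print(lo,kk.sum(),S[kk].mean(0).round(0),S[kk].min(0).round(0),S[kk].max(0).round(0))
E
```

```text
table z -0.02992169796817734
saucer 250.0 203.5 30.3027400970459 [561.57277153 261.463068    14.5       ]
lump ((241.5, 211.0), (6.0, 9.0), 90.0) [542.2 279.2] [(np.float64(21.2), np.float64(-90.3)), (np.float64(14.3), np.float64(-177.8))] zmed 22.64575382606722
lump ((261.0000305175781, 205.00001525878906), (8.485280990600586, 7.071067810058594), 45.0) [556.3 233.7] [(np.float64(16.5), np.float64(-43.7)), (np.float64(20.5), np.float64(-134.8))] zmed 23.135009326434215
lump ((247.0, 189.0), (6.0, 8.0), 90.0) [595.1 268.2] [(np.float64(19.1), np.float64(-90.3)), (np.float64(14.6), np.float64(-178.0))] zmed 26.428833785806546
pot z pct [ -3.   1.  88. 139.]
   40 60 231 [414.9 300.4] [34.1 72.8] 14.0 mean [414.01523 295.40143] ((414.8648986816406, 300.3019104003906), 39.028621673583984)
   100 150 134 [412.2 299.4] [18.5 35.1] 12.8 mean [412.9475  294.77463] ((411.7662658691406, 298.87603759765625), 18.896066665649414)
   5 40 162 [414.5 300.2] [33.7 72.9] 14.9 mean [413.28815 289.82336] ((414.5306396484375, 300.39642333984375), 39.511600494384766)
up z pct [-3.  1. 47. 51.]
   40 60 3
[... 593 characters left out ...]
 335.  30.]
30 56 [420. 280.  35.] [401. 183.  30.] [445. 338.  40.]
40 142 [419. 235.  47.] [397. 169.  40.] [443. 340.  50.]
50 96 [418. 251.  52.] [391. 166.  50.] [437. 338.  60.]
60 13 [416. 282.  65.] [409. 276.  60.] [422. 285.  70.]
70 16 [415. 284.  74.] [408. 277.  71.] [422. 318.  79.]
80 25 [415. 287.  85.] [407. 277.  81.] [422. 319.  89.]
90 26 [414. 290.  95.] [399. 280.  90.] [422. 320. 100.]
100 26 [412. 293. 105.] [399. 281. 100.] [421. 320. 110.]
110 18 [413. 290. 115.] [407. 281. 110.] [418. 314. 120.]
120 13 [413. 291. 125.] [409. 287. 121.] [418. 296. 129.]
130 26 [412. 296. 135.] [402. 287. 130.] [419. 306. 140.]
140 6 [410. 299. 141.] [404. 295. 140.] [415. 301. 142.]
```

View pics/crop0.png

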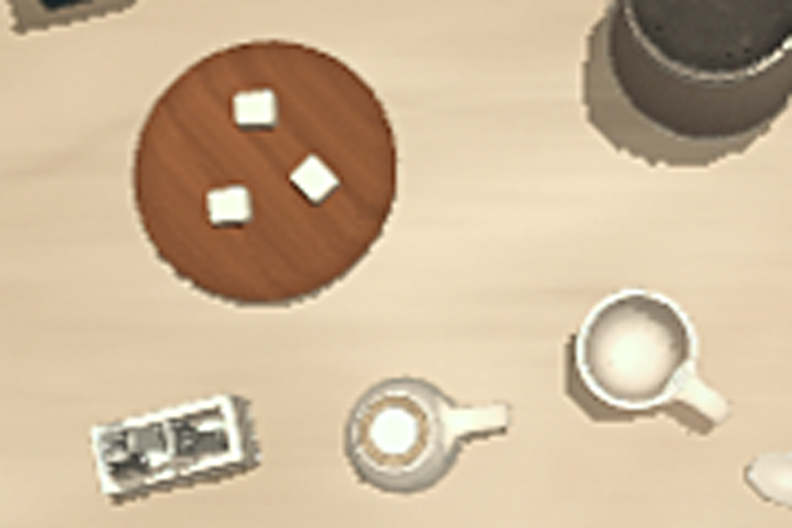

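View pics/crop1.png

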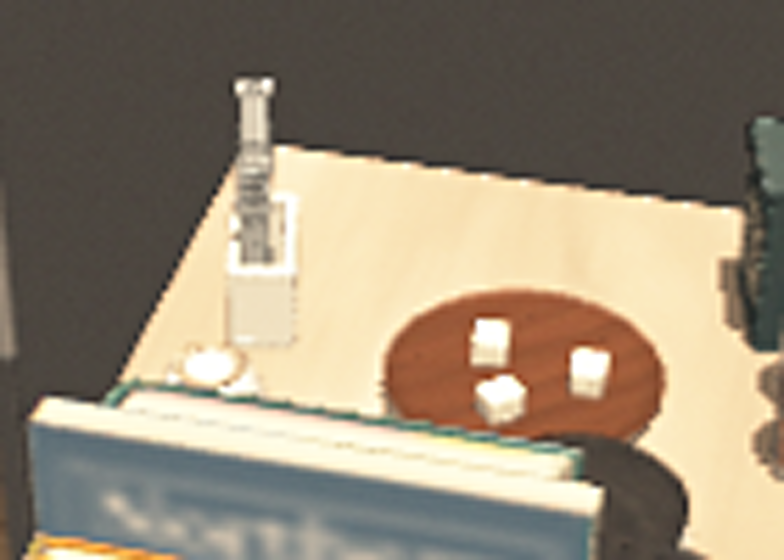

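The crops show the pot's long axis tilted about 14°, with the tongs aligned in it. The lower-left lump, at crop (229,205), is clear of the others, and the cup rim is centred at crop (637,350). I'll refine these numbers next.

```bash
cat >> h.py <<'E'
def to(x,y,z,yaw=None):
    s=env.state(); Rm=R.from_euler('xyz',s["tcp_rot"]).as_matrix(); dd=Rm.T@(np.array([x,y,z])-s["eef_pos"])
    t=0 if yaw is None else s["tcp_rot"][2]-yaw
    t=(t+np.pi/2)%np.pi-np.pi/2
    print("t",round(s["t"],2),"rows total",dd.round(1),"turn",round(t,3),"q6",s["joints"][5].round(2),"n",int(np.ceil(np.linalg.norm(dd)/41)))
E
cat > meas.py <<'E'
from h import *
def up(p,u0,u1,v0,v1,k=8): return cv2.resize(p[v0:v1,u0:u1],None,fx=k,fy=k,interpolation=cv2.INTER_CUBIC)
def px(q,u0,v0,k=8): return (q+.5)/k-.5+np.array([u0,v0])
def lumps(p):
    g=up(p,215,288,172,236)[...,2]; w=(g>130).astype(np.uint8)
    for c in cv2.findContours(w,0,2)[0]:
        if cv2.contourArea(c)<1000 : continue
        P=np.array([ray("top",*px(a[0],215,172),22.5)[:2] for a in c],np.float32)
        if np.ptp(P,0).max()>45: continue
        b=cv2.minAreaRect(P);print("lump",np.round(b[0],1),np.round(b[1],1),"ang",round(b[2],1))
def rim(p):
    g=up(p,312,364,222,270).min(2); w=(g>190).astype(np.uint8)
    print("rimthr",np.percentile(g,[10,30,50,70,90]))
    return w
E
python3 - <<'E'
from meas import *
z=np.load("top0.npz");p,d=z['p'],z['d'];C=cloud("top",d)
lumps(p);
z=C[...,2]
V,U=np.mgrid[0:400,0:640]
k=(z>44)&(z<54)&(U>312)&(U<364)&(V>222)&(V<270)
P=C[k][:,:2]
# robust circle: exclude handle
c=np.array([463,57.])
from scipy.optimize import least_squares
r=np.hypot(*(P-c).T);print(len(P),np.percentile(r,[5,25,50,75,95]))
for _ in range(6):
    rr=np.hypot(*(P-c).T); Q=P[(rr<33)&(rr>22)]
    s=least_squares(lambda a:np.hypot(Q[:,0]-a[0],Q[:,1]-a[1])-a[2],[*c,28],loss='soft_l1');c=s.x[:2]
H=P[np.hypot(*(P-c).T)>35]
print("rim",s.x,"handle",H.mean(0) if len(H) else None)
k=(z>128)&(z<150)&(U<252)&(U>205)&(V>250)&(V<284);print("barrel",k.sum(),C[k].mean(0),C[k].min(0),C[k].max(0))
k=(z>85)&(z<107)&(U<252)&(U>205)&(V>250)&(V<284);b=cv2.minAreaRect(C[k][:,:2].astype(np.float32));print("plates",b)
for nm,u0,u1,v0,v1 in(("jug",320,385,120,200),("books",385,530,110,250)):
    k=(z>30)&(z<330)&(U<u1)&(U>u0)&(V>v0)&(V<v1);print(nm,np.percentile(C[k],[2,98],axis=0).round(0))
to(245,-574,340,.244)
E
```

```text
210 [21.2959754  25.1006128  29.94044134 33.58402126 40.67759516]
rim [462.00677121  63.08219272  28.40482662] handle [437.00952588  29.3014122 ]
barrel 69 [412.47698982 298.60978798 136.11791979] [402.64509981 291.19257048 128.30614251] [420.51837143 306.22236547 142.43526355]
plates ((412.3752136230469, 298.64874267578125), (17.463701248168945, 36.677303314208984), 13.205519676208496)
jug [[574. -34.  35.]
 [748.  78. 146.]]
books [[ 466. -364.   39.]
 [ 747.  -70.  282.]]
t 0.1 rows total [  -0.3   -0.8 -125.9] turn 0.16 q6 -0.11 n 4
```

```bash
sed -i 's/findContours(w,0,2)/findContours(w,1,2)/' meas.py
python3 - <<'E'
from meas import *
lumps(np.load("top0.npz")['p'])
E
python3 steer.py '[[0,0,-41,0,1],[0,0,-82,0,1],[0,0,-126,0,1],[0,0,-126,0,1]]'; python3 -c "
from h import *
to(410,-150,340)"
```

```text
lump [541.9 279.1] [19.3 22. ] ang 9.4
lump [556.1 233.8] [21.8 17.8] ang 45.4
lump [594.8 267.1] [19. 22.] ang 6.2
t: 0.43
eef_pos: [246.1, -576.2, 348.4]
tcp_rot: [3.131, 0.001, 0.404]
ft_force: [0.5, -0.7, 1.3]
opening: 1.0
grip_force: 0.0
t 0.43 rows total [ 318.2 -327.5    4.5] turn 0.0 q6 -0.11 n 12
```

```bash
python3 steer.py '[[28,-29,0,0,1],[56,-58,0,0,1],[84,-87,0,0,1],[112,-116,0,0,1],[140,-145,0,0,1]]'; python3 steer.py '[[28,-29,0,0,1],[56,-58,0,0,1],[84,-87,0,0,1],[112,-116,0,0,1],[140,-145,0,0,1]]';python3 -c "
from h import *
to(410,-150,340);to(412.5,298.7,340,.234);print(env.state()['eef_pos'],env.state()['joints'])"
```

```text
t: 0.85
eef_pos: [317.5, -384.5, 340.2]
tcp_rot: [-3.141, 0.0, 0.403]
ft_force: [0.7, 0.7, 0.4]
opening: 1.0
grip_force: 0.0
t: 1.27
eef_pos: [389.2, -196.1, 340.4]
tcp_rot: [3.141, -0.0, 0.403]
ft_force: [-0.0, -0.5, 0.6]
opening: 1.0
grip_force: 0.0
t 1.27 rows total [ 37.2 -34.2   0.4] turn 0.0 q6 0.55 n 2
t 1.27 rows total [ 2.157e+02 -4.459e+02  4.000e-01] turn 0.169 q6 0.55 n 13
[ 389.18935176 -196.10517263  340.44806958] [-6.18517686e-01  9.13542178e-02  1.79556883e+00 -4.48108065e-05
  1.25456475e+00  5.48852161e-01]
```

```bash
python3 steer.py '[[21,-33.6,0,0,1],[42,-67,0,0,1],[63,-101,0,0,1],[84,-134,0,0,1],[105,-168,0,0,1]]'; python3 -c "
from h import *
to(412.5,298.7,340,.234);print(env.state()['eef_pos'])"
```

```text
t: 1.68
eef_pos: [419.4, -0.4, 340.5]
tcp_rot: [3.141, -0.0, 0.404]
ft_force: [2.0, -0.9, -1.4]
opening: 1.0
grip_force: 0.0
t 1.68 rows total [ 111.1 -277.8    0.4] turn 0.17 q6 1.01 n 8
[ 4.19397591e+02 -4.03269758e-01  3.40495107e+02]
```

```bash
python3 steer.py '[[14,-35,0,0.04,1],[28,-70,0,0.08,1],[42,-105,0,0.12,1],[56,-140,0,0.17,1],[70,-175,0,0.17,1]]'; python3 -c "
from h import *
to(412.5,298.7,240,.234)"
```

```text
t: 2.1
eef_pos: [414.7, 188.0, 340.4]
tcp_rot: [3.141, -0.0, 0.231]
ft_force: [0.8, -0.7, -0.4]
opening: 0.998
grip_force: 0.0
t 2.1 rows total [  23.2 -108.2  100.4] turn -0.003 q6 1.62 n 4
```

```bash
python3 steer.py '[[8,-36,0,0,1],[16,-72,30,0,1],[23.2,-108.2,65,0,1],[23.2,-108.2,100.4,0,1],[23.2,-108.2,100.4,0,1]]'; python3 -c "
from h import *
snap('top','top1');snap('scene','scene1')
to(412.5,298.7,71,.234)
p=np.load('top1.npz')['p'];cv2.imwrite('pics/c2.png',cv2.resize(p[180:340,150:330],None,fx=4,fy=3.5)[:,:,::-1])"
```

```text
t: 2.52
eef_pos: [410.2, 297.4, 234.6]
tcp_rot: [3.139, 0.008, 0.236]
ft_force: [-0.1, 0.1, -1.5]
opening: 1.0
grip_force: 0.0
t 2.62 rows total [  1.4  -2.3 168.3] turn 0.001 q6 1.83 n 5
```

View pics/scene1.png

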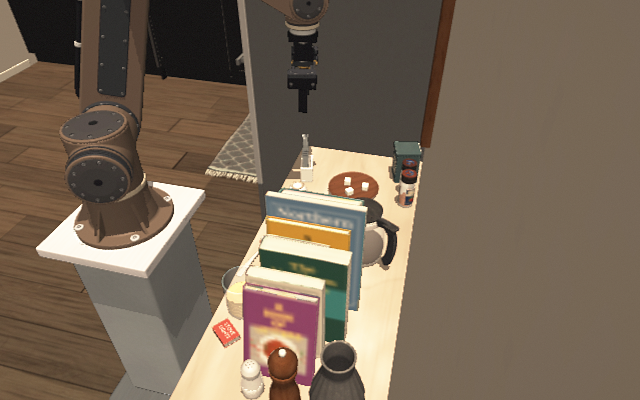

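The gripper hangs directly over the tongs: fingers at (303,100), tongs at (306,160). Going down.

```bash
python3 steer.py '[[1.4,-2.3,35,0,1],[1.4,-2.3,70,0,1],[1.4,-2.3,105,0,1],[1.4,-2.3,140,0,1],[1.4,-2.3,168,0,1]]'; python3 steer.py '[[0,0,0,0,0.9],[0,0,0,0,0.6],[0,0,0,0,0.45],[0,0,0,0,0.4],[0,0,0,0,0.345]]';python3 steer.py '[[0,0,0,0,0.345],[0,0,0,0,0.345],[0,0,0,0,0.345]]'; python3 -c "
from h import *
to(412.5,298.7,71,.234)"
```

```text
t: 3.03
eef_pos: [415.1, 298.6, 72.6]
tcp_rot: [-3.141, -0.002, 0.232]
ft_force: [0.7, 0.1, -0.4]
opening: 1.0
grip_force: 0.0
t: 3.45
eef_pos: [414.5, 299.6, 74.2]
tcp_rot: [-3.141, -0.003, 0.234]
ft_force: [0.4, -0.0, 0.1]
opening: 0.705
grip_force: 0.0
t: 3.7
eef_pos: [413.7, 299.4, 72.6]
tcp_rot: [-3.142, -0.001, 0.234]
ft_force: [-0.3, 0.1, 0.3]
opening: 0.497
grip_force: 0.0
t 3.7 rows total [-1.4  0.4  1.6] turn -0.0 q6 1.83 n 1
```

```bash
python3 steer.py '[[-1.2,0.4,1,0,0.345],[-1.2,0.4,1,0,0.345],[-1.2,0.4,1,0,0.345],[-1.2,0.4,1,0,0.345],[-1.2,0.4,1,0,0.345]]';python3 steer.py '[[0,0,0,0,0.345],[0,0,0,0,0.345],[0,0,0,0,0.345]]'
```

```text
t: 4.12
eef_pos: [412.6, 298.6, 71.2]
tcp_rot: [3.141, 0.0, 0.234]
ft_force: [0.4, -1.0, 1.8]
opening: 0.348
grip_force: 5.3
t: 4.37
eef_pos: [412.6, 298.6, 71.2]
tcp_rot: [3.141, 0.0, 0.234]
ft_force: [0.6, -1.7, 2.0]
opening: 0.342
grip_force: 5.6
```

```bash
python3 steer.py '[[0,0,-10,0,0.342],[0,0,-30,0,0.342],[0,0,-55,0,0.342],[0,0,-80,0,0.342],[0,0,-100,0,0.342]]';python3 -c "
from h import *
snap('scene','scene2')
p=np.load('scene2.npz')['p'];cv2.imwrite('pics/c3.png',cv2.resize(p[60:220,230:410],None,fx=4,fy=3.7)[:,:,::-1])
to(543,280,160,1.73);print(env.state()['grip_force'],env.state()['opening'])"
```

```text
t: 4.78
eef_pos: [412.5, 298.8, 173.4]
tcp_rot: [-3.141, -0.001, 0.234]
ft_force: [0.5, -0.2, -1.2]
opening: 0.34
grip_force: 3.7
t 4.83 rows total [121.2  49.   17.1] turn -1.496 q6 1.83 n 4
3.6522501334547997 0.34255067345698126
```

View pics/c3.png

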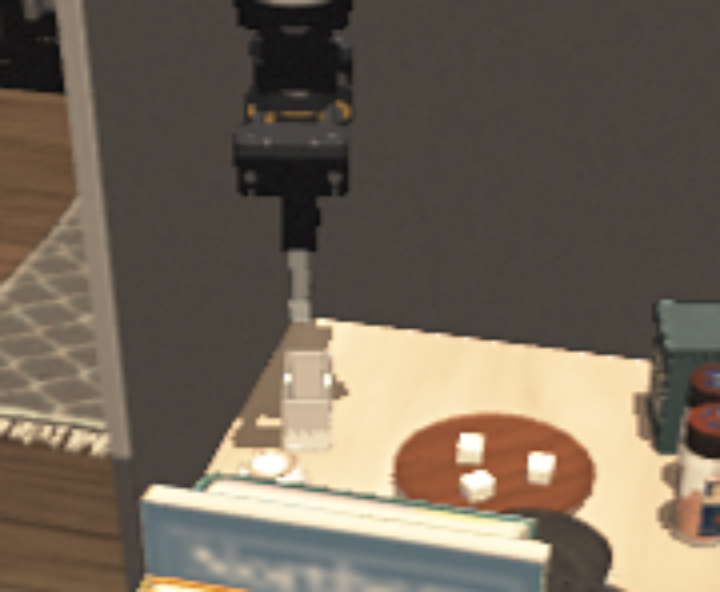

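The tongs are out of the pot: jaws at crop (300,290), the empty pot below at (305,400). Next, move over the saucer while turning.

```bash
python3 steer.py '[[25,10,0,-0.12,0.342],[50,20,0,-0.24,0.342],[75,30,0,-0.36,0.342],[100,40,0,-0.48,0.342],[121,49,0,-0.6,0.342]]';python3 steer.py '[[0,0,0,-0.12,0.342],[0,0,0,-0.24,0.342],[0,0,0,-0.36,0.342],[0,0,0,-0.48,0.342],[0,0,0,-0.6,0.342]]';python3 steer.py '[[0,0,0,-0.12,0.342],[0,0,0,-0.24,0.342],[0,0,0,-0.29,0.342],[0,0,0,-0.29,0.342]]';python3 -c "
from h import *
to(543,280,105,1.73);print(env.state()['grip_force'],env.state()['opening'])"
```

```text
t: 5.25
eef_pos: [543.0, 278.7, 171.3]
tcp_rot: [-3.142, -0.0, 0.84]
ft_force: [-0.9, 0.3, 0.7]
opening: 0.342
grip_force: 3.7
t: 5.67
eef_pos: [541.4, 279.0, 171.2]
tcp_rot: [-3.141, 0.0, 1.44]
ft_force: [-0.6, 0.3, -0.7]
opening: 0.345
grip_force: 3.7
t: 6.0
eef_pos: [541.4, 279.1, 171.3]
tcp_rot: [-3.141, -0.0, 1.726]
ft_force: [-0.2, -0.2, -0.3]
opening: 0.341
grip_force: 3.7
t 6.0 rows total [ 0.7  1.8 66.3] turn -0.004 q6 0.21 n 2
3.6585114151239395 0.3413387324522314
```

```bash
python3 steer.py '[[0.7,1.8,25,0,0.342],[0.7,1.8,50,0,0.342],[0.7,1.8,70,0,0.342],[0.7,1.8,72,0,0.342],[0.7,1.8,72,0,0.342]]';python3 -c "
from h import *
snap('scene','scene3')
p=np.load('scene3.npz')['p'];cv2.imwrite('pics/c4.png',cv2.resize(p[130:205,310:400],None,fx=8,fy=8,interpolation=cv2.INTER_CUBIC)[:,:,::-1])
d=np.load('scene3.npz')['d'];C=cloud('scene',d);S=C[130:215,320:390].reshape(-1,3)
for lo in range(26,70,6):
    k=(S[:,2]>lo)&(S[:,2]<lo+6)&(abs(S[:,0]-543)<60)&(abs(S[:,1]-270)<50)
    if k.sum(): print(lo,k.sum(),S[k].mean(0).round(0),S[k].min(0).round(0),S[k].max(0).round(0))
to(543,280,74,1.73)"
```

```text
t: 6.42
eef_pos: [542.9, 279.9, 98.5]
tcp_rot: [-3.139, 0.001, 1.722]
ft_force: [0.9, -0.1, -0.7]
opening: 0.346
grip_force: 3.7
26 5 [558. 245.  27.] [534. 224.  26.] [596. 284.  27.]
32 3 [547. 276.  35.] [526. 275.  35.] [558. 277.  36.]
38 7 [545. 275.  41.] [527. 270.  39.] [558. 280.  43.]
44 6 [542. 273.  46.] [527. 269.  45.] [557. 279.  49.]
50 6 [552. 275.  54.] [530. 269.  51.] [558. 280.  56.]
56 4 [536. 274.  58.] [529. 269.  57.] [557. 278.  61.]
62 4 [543. 276.  65.] [529. 273.  63.] [557. 281.  68.]
68 2 [542. 275.  70.] [529. 273.  69.] [556. 278.  71.]
t 6.47 rows total [-0.  -0.5 25.7] turn -0.007 q6 0.22 n 1
```

View pics/c4.png

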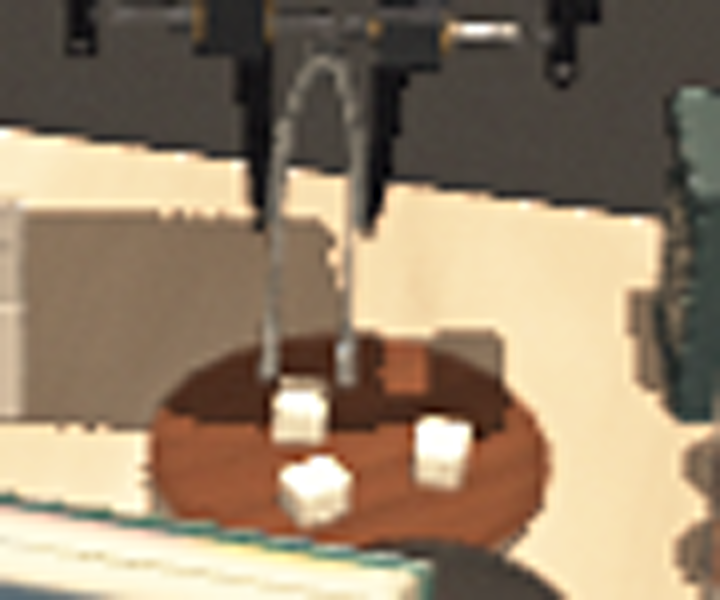

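The jaws straddle the far-left lump: tips at crop (267,375) and (346,378), lump block about (300,412). I'll compare them in this same view.

```bash
python3 -c "
from h import *
f=lambda u,v,z: ray('scene',310+(u+.5)/8-.5,130+(v+.5)/8-.5,z).round(1)
print('tips',f(267,377,32),f(346,380,32))
p=np.load('scene0.npz')['p'];g=cv2.resize(p[130:205,310:400],None,fx=8,fy=8,interpolation=cv2.INTER_CUBIC)[...,2]
w=(g>130).astype(np.uint8)
for c in cv2.findContours(w,1,2)[0]:
    x,y,ww,h=cv2.boundingRect(c)
    if 30<ww<110 and 30<h<110:
        b=(x,y,ww,h);print(b,'left/right mid base-ish',f(x+ww/2,y+10,22.5),f(x,y+h/2,14.5),f(x+ww,y+h/2,14.5),'centre',f(x+ww/2,y+h/2,14.5))
"
```

```text
tips [529.  276.3  32. ] [556.7 281.5  32. ]
(279, 455, 72, 70) left/right mid base-ish [553.8 242.2  22.5] [542.6 235.3  14.5] [567.1 241.5  14.5] centre [554.9 238.4  14.5]
(415, 416, 57, 71) left/right mid base-ish [593.5 275.7  22.5] [584.9 269.   14.5] [604.5 274.   14.5] centre [594.7 271.5  14.5]
(273, 375, 56, 68) left/right mid base-ish [539.4 287.3  22.5] [530.7 281.2  14.5] [550.2 286.2  14.5] centre [540.5 283.7  14.5]
```

```bash
python3 -c "
from h import *
to(542,282,74.5,1.73)"
```

```text
t 6.47 rows total [ 2.1 -1.1 25.2] turn -0.007 q6 0.22 n 1
```

```bash
python3 steer.py '[[2,-1,5,0,0.342],[2,-1,12,0,0.342],[2,-1,18,0,0.342],[2,-1,24,0,0.342],[2,-1,24,0,0.342]]';python3 -c "
from h import *
to(542,282,74.5,1.73);print(env.state()['ft_force'])
snap('scene','scene4')
p=np.load('scene4.npz')['p'];cv2.imwrite('pics/c5.png',cv2.resize(p[130:205,310:400],None,fx=8,fy=8,interpolation=cv2.INTER_CUBIC)[:,:,::-1])
"
```

```text
t: 6.88
eef_pos: [541.5, 281.6, 74.0]
tcp_rot: [-3.14, 0.0, 1.724]
ft_force: [-0.1, 0.2, -0.9]
opening: 0.342
grip_force: 3.7
t 6.88 rows total [ 0.3  0.6 -0.5] turn -0.006 q6 0.22 n 1
[-0.12540739  0.18712826 -0.86631334]
```

View pics/c5.png

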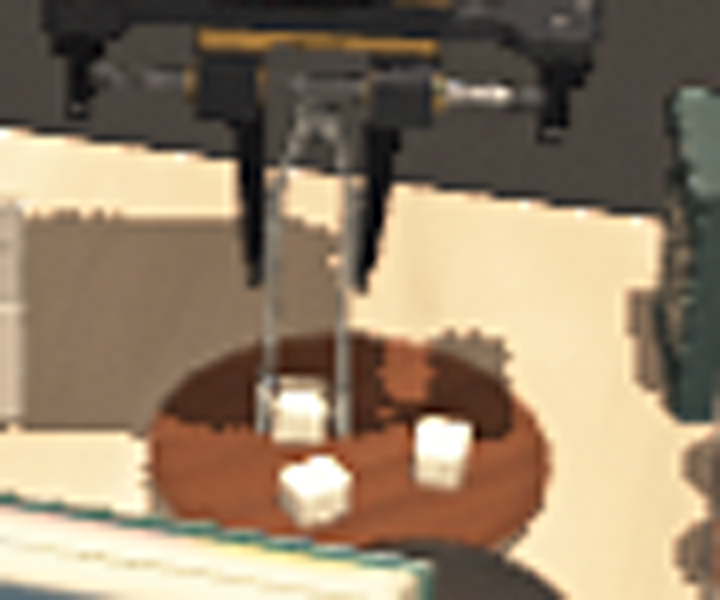

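The lump at (300,412) sits between the jaws at x=263 and x=343, well centred. Squeezing now.

```bash
python3 steer.py '[[0,0,0,0,0.33],[0,0,0,0,0.32],[0,0,0,0,0.31],[0,0,0,0,0.3],[0,0,0,0,0.29]]';python3 steer.py '[[0,0,0,0,0.28],[0,0,0,0,0.28],[0,0,0,0,0.28]]'
```

```text
t: 7.35
eef_pos: [542.1, 281.8, 75.4]
tcp_rot: [3.141, -0.0, 1.724]
ft_force: [0.2, -0.1, 1.0]
opening: 0.299
grip_force: 30.0
t: 7.6
eef_pos: [542.1, 281.8, 75.4]
tcp_rot: [3.141, 0.0, 1.724]
ft_force: [-0.2, -0.3, 1.6]
opening: 0.309
grip_force: 30.0
```

```bash
python3 steer.py '[[0,0,-8,0,0.28],[0,0,-25,0,0.28],[0,0,-45,0,0.28],[0,0,-65,0,0.28],[0,0,-85,0,0.28]]';python3 steer.py '[[0,0,0,0,0.28],[0,0,0,0,0.28],[0,0,0,0,0.28]]';python3 -c "
from h import *
to(462,63,160,1.73)
snap('scene','scene5')
p=np.load('scene5.npz')['p'];cv2.imwrite('pics/c6.png',cv2.resize(p[110:205,310:400],None,fx=6,fy=6,interpolation=cv2.INTER_CUBIC)[:,:,::-1])
"
```

```text
t: 8.02
eef_pos: [541.8, 281.8, 161.5]
tcp_rot: [-3.141, 0.0, 1.724]
ft_force: [1.0, 0.9, -0.6]
opening: 0.302
grip_force: 30.0
t: 8.27
eef_pos: [541.6, 281.6, 159.6]
tcp_rot: [-3.141, 0.0, 1.724]
ft_force: [0.1, -1.1, -0.9]
opening: 0.301
grip_force: 30.0
t 8.27 rows total [-2.039e+02 -1.120e+02 -2.000e-01] turn -0.006 q6 0.22 n 6
```

View pics/c6.png

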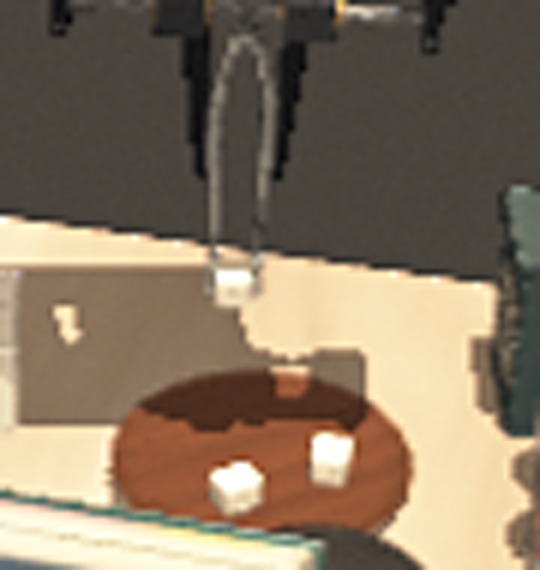

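The lump is held between the jaws at (235,283), clear of the saucer, and the other two are still in place. Now to the cup.

```bash
python3 steer.py '[[-15,-8,0,0,0.28],[-40,-22,0,0,0.28],[-70,-38,0,0,0.28],[-100,-55,0,0,0.28],[-125,-68.5,0,0,0.28]]';python3 steer.py '[[-27,-15,0,0,0.28],[-54,-30,0,0,0.28],[-72,-40,0,0,0.28],[-79,-43.5,0,0,0.28],[-79,-43.5,0,0,0.28]]';python3 -c "
from h import *
to(462,63,105,1.73)
p,d=snap('top','top6')
C=cloud('top',d)
print(env.state()['opening'])
cv2.imwrite('pics/c7.png',cv2.resize(p[160:300,250:410],None,fx=4.5,fy=4.2,interpolation=cv2.INTER_CUBIC)[:,:,::-1])
"
```

```text
t: 8.73
eef_pos: [491.7, 146.2, 159.0]
tcp_rot: [-3.139, 0.0, 1.724]
ft_force: [1.0, -0.1, 0.4]
opening: 0.305
grip_force: 30.0
t: 9.15
eef_pos: [461.9, 62.1, 159.7]
tcp_rot: [-3.14, -0.0, 1.722]
ft_force: [0.8, 0.9, -0.9]
opening: 0.305
grip_force: 30.0
t 9.15 rows total [ 0.9  0.3 54.7] turn -0.008 q6 -0.16 n 2
0.30196060824937715
```

View pics/c7.png

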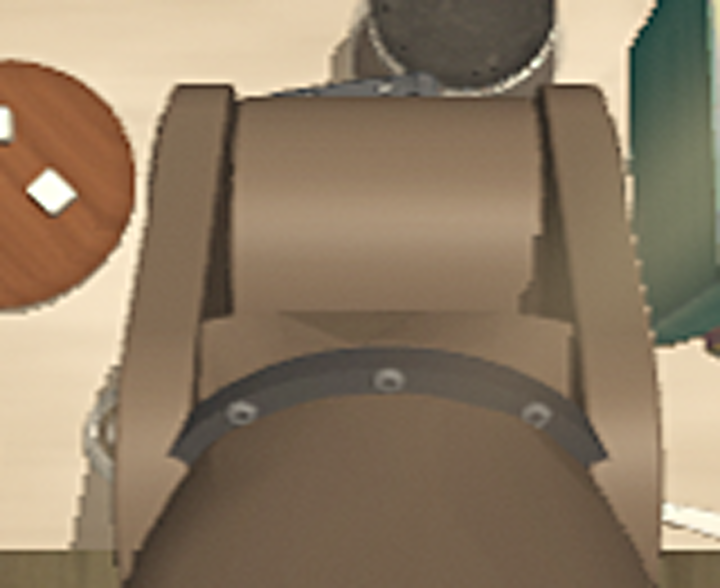

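The arm hides the cup in this view, while the saucer at left still holds two lumps. Before lowering I'll cross-check the cup centre from its image outline.

```bash
python3 -c "
from h import *
for c in ((334.8,244.5),(334.4,244.1)): print(ray('top',*c,50))
" ; python3 steer.py '[[0.9,0.3,12,0,0.28],[0.9,0.3,25,0,0.28],[0.9,0.3,35,0,0.28],[0.9,0.3,42,0,0.28],[0.9,0.3,42,0,0.28]]'
```

```text
[460.49533992  60.99683367  50.        ]
[461.38881503  61.88298578  50.        ]
t: 9.62
eef_pos: [462.3, 65.0, 116.8]
tcp_rot: [-3.139, -0.0, 1.725]
ft_force: [0.0, -0.3, -0.6]
opening: 0.302
grip_force: 30.0
```

```bash
python3 -c "
from h import *
to(461.5,62,101,1.73)";  python3 steer.py '[[-2,0,0,0,0.28],[-2,0,4,0,0.28],[-2,0,8,0,0.28],[-2,0,12,0,0.28],[-2,0,16,0,0.28]]'; python3 steer.py '[[0,0,0,0,0.28],[0,0,0,0,0.28],[0,0,0,0,0.28]]'
```

```text
t 9.62 rows total [-2.8 -1.2 15.8] turn -0.005 q6 -0.16 n 1
t: 10.03
eef_pos: [462.9, 62.1, 102.0]
tcp_rot: [3.141, 0.0, 1.724]
ft_force: [-0.8, -0.5, -1.1]
opening: 0.306
grip_force: 30.0
t: 10.28
eef_pos: [462.9, 62.1, 102.2]
tcp_rot: [3.142, 0.0, 1.724]
ft_force: [0.0, -0.0, 0.2]
opening: 0.303
grip_force: 30.0
```

No contact forces. Release gradually, then lift with the tongs still partly closed.

```bash
python3 steer.py '[[0,0,0,0,0.31],[0,0,0,0,0.32],[0,0,0,0,0.33],[0,0,0,0,0.335],[0,0,0,0,0.338]]'; python3 steer.py '[[0,0,0,0,0.34],[0,0,0,0,0.34],[0,0,0,0,0.34],[0,0,0,0,0.34]]';python3 steer.py '[[0,0,-8,0,0.34],[0,0,-20,0,0.34],[0,0,-40,0,0.34],[0,0,-65,0,0.34],[0,0,-75,0,0.34]]'; python3 -c "
from h import *
to(412.5,298.7,175,.234)
to(461.5,200,175,.234)"
```

```text
t: 10.7
eef_pos: [462.9, 62.1, 102.3]
tcp_rot: [3.141, 0.0, 1.724]
ft_force: [0.3, 0.3, 0.3]
opening: 0.334
grip_force: 3.7
t: 11.03
eef_pos: [462.9, 62.1, 102.2]
tcp_rot: [3.142, 0.0, 1.724]
ft_force: [0.1, -0.0, -0.0]
opening: 0.34
grip_force: 3.7
t: 11.45
eef_pos: [463.5, 62.1, 180.2]
tcp_rot: [3.139, 0.001, 1.724]
ft_force: [-0.6, -0.1, -1.0]
opening: 0.342
grip_force: 3.7
t 11.45 rows total [241.6 -14.4   5. ] turn 1.49 q6 -0.16 n 6
t 11.45 rows total [136.6  19.    5.2] turn 1.49 q6 -0.16 n 4
```

```bash
python3 steer.py '[[20,-1,0,0.12,0.34],[55,-3,0,0.24,0.34],[90,-5,0,0.36,0.34],[125,-7,0,0.48,0.34],[160,-9,0,0.6,0.34]]'; python3 steer.py '[[0,0,0,0.12,0.34],[0,0,0,0.24,0.34],[0,0,0,0.36,0.34],[0,0,0,0.48,0.34],[0,0,0,0.6,0.34]]'; python3 steer.py '[[0,0,0,0.12,0.34],[0,0,0,0.24,0.34],[0,0,0,0.29,0.34],[0,0,0,0.29,0.34]]';python3 -c "
from h import *
to(412.5,298.7,173.4,.234)
p,d=snap('top','top7');C=cloud('top',d)
V,U=np.mgrid[0:400,0:640];z=C[...,2]
k=(z>44)&(z<54)&(U>312)&(U<364)&(V>222)&(V<270);P=C[k][:,:2];r=np.hypot(P[:,0]-462,P[:,1]-63);Q=P[(r<33)&(r>22)];print('rim',len(P),cv2.fitEllipse(Q.astype(np.float32)))
print('depth in cup',C[243:249,331:338,2].round(0))
cv2.imwrite('pics/c8.png',cv2.resize(p[160:290,190:380],None,fx=4.2,fy=4.2,interpolation=cv2.INTER_CUBIC)[:,:,::-1])
"
```

```text
t: 11.87
eef_pos: [430.3, 215.4, 177.9]
tcp_rot: [3.141, -0.0, 1.154]
ft_force: [0.3, -0.9, -0.9]
opening: 0.338
grip_force: 3.7
t: 12.28
eef_pos: [430.7, 214.2, 177.8]
tcp_rot: [3.141, -0.0, 0.555]
ft_force: [-0.6, -0.2, -1.6]
opening: 0.339
grip_force: 3.7
t: 12.62
eef_pos: [430.8, 214.0, 177.7]
tcp_rot: [3.142, -0.0, 0.268]
ft_force: [-0.6, -0.3, -0.6]
opening: 0.34
grip_force: 3.7
t 12.62 rows total [  4.8 -86.5   4.3] turn 0.034 q6 1.63 n 3
rim 217 ((461.97601318359375, 62.96831130981445), (56.702003479003906, 57.40910339355469), 33.604393005371094)
depth in cup [[25. 24. 26. 26. 27. 22. 24.]
 [21. 23. 25. 24. 25. 26. 21.]
 [20. 24. 22. 23. 24. 22. 24.]
 [23. 21. 22. 21. 25. 25. 26.]
 [23. 24. 23. 27. 26. 23. 22.]
 [21. 22. 24. 27. 23. 23. 25.]]
```

View pics/c8.png

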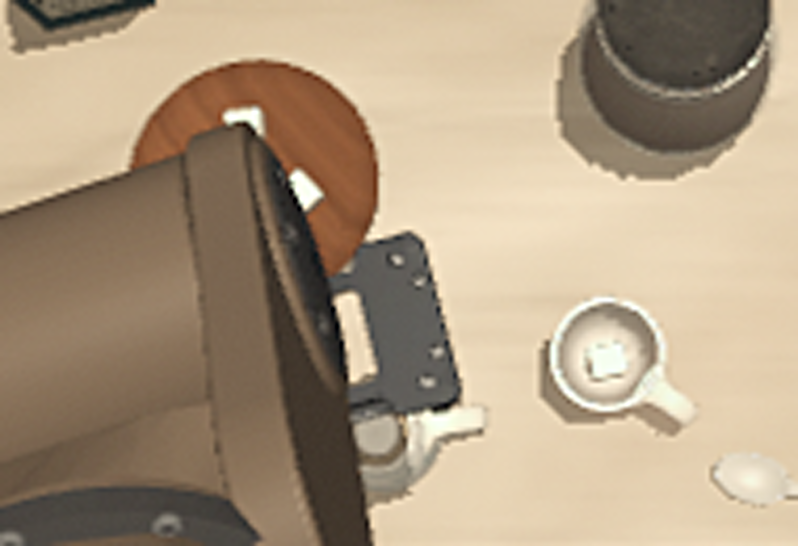

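The lump lies flat in the upright cup at (605,360), with its top at 24 mm. The cup hasn't moved and the other two lumps are on the saucer. Returning the tongs.

```bash
python3 steer.py '[[1,-20,0,0.034,0.34],[3,-50,0,0.034,0.34],[4.8,-75,0,0.034,0.34],[4.8,-86.5,0,0.034,0.34],[4.8,-86.5,0,0.034,0.34]]';python3 steer.py '[[0,0,0,0,0.34],[0,0,0,0,0.34]]'; python3 -c "
from h import *
to(413,299,125,.234)"
```

```text
t: 13.08
eef_pos: [411.7, 300.3, 177.3]
tcp_rot: [-3.141, -0.0, 0.24]
ft_force: [-0.2, 0.2, -0.2]
opening: 0.341
grip_force: 3.7
t: 13.25
eef_pos: [412.4, 297.9, 177.2]
tcp_rot: [3.141, 0.0, 0.237]
ft_force: [-0.4, -1.1, -1.1]
opening: 0.34
grip_force: 3.7
t 13.25 rows total [ 0.9 -0.9 52.2] turn 0.003 q6 1.83 n 2
```

```bash
python3 steer.py '[[0.8,-0.9,15,0,0.34],[0.8,-0.9,30,0,0.34],[0.8,-0.9,45,0,0.34],[0.8,-0.9,52,0,0.34],[0.8,-0.9,52,0,0.34]]'; python3 -c "
from h import *
to(413,299,71.5,.234)
p,d=snap('scene','scene8')
cv2.imwrite('pics/c9.png',cv2.resize(p[120:205,270:360],None,fx=6.5,fy=6.5,interpolation=cv2.INTER_CUBIC)[:,:,::-1])"
```

```text
t: 13.67
eef_pos: [412.7, 298.6, 124.1]
tcp_rot: [3.141, 0.002, 0.235]
ft_force: [0.3, 0.3, -0.7]
opening: 0.343
grip_force: 3.7
t 13.67 rows total [ 0.5 -0.3 52.6] turn 0.001 q6 1.83 n 2
```

View pics/c9.png

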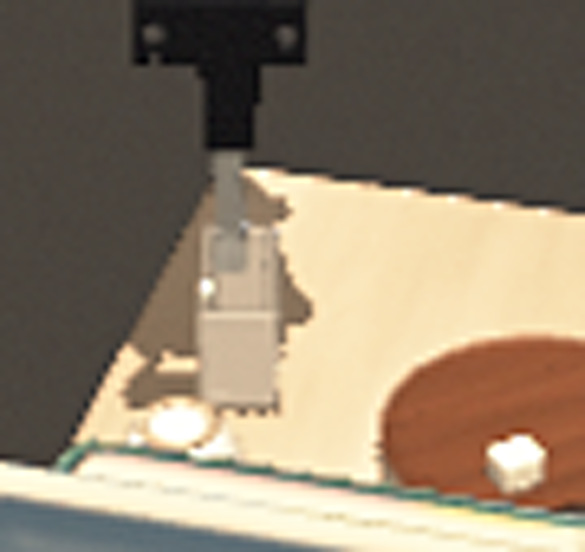

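The jaws, near tip at (230,268), are over the pot opening, which spans x 205–275. Lowering while watching the force.

```bash
python3 steer.py '[[1.3,-0.4,8,0,0.34],[1.3,-0.4,16,0,0.34],[1.3,-0.4,24,0,0.34],[1.3,-0.4,32,0,0.34],[1.3,-0.4,40,0,0.34]]'; python3 steer.py '[[0,0,4,0,0.34],[0,0,8,0,0.34],[0,0,11,0,0.34],[0,0,12,0,0.34],[0,0,12,0,0.34]]'
```

```text
t: 14.13
eef_pos: [414.0, 300.4, 84.4]
tcp_rot: [3.141, 0.0, 0.236]
ft_force: [0.0, 1.0, -0.8]
opening: 0.338
grip_force: 3.7
t: 14.55
eef_pos: [414.1, 300.4, 73.0]
tcp_rot: [3.141, 0.0, 0.236]
ft_force: [0.6, 0.1, -1.3]
opening: 0.339
grip_force: 3.7
```

```bash
python3 steer.py '[[0,0,1,0,0.34],[0,0,1.5,0,0.34],[0,0,1.5,0,0.35],[0,0,1.5,0,0.37],[0,0,1.5,0,0.4]]'; python3 steer.py '[[0,0,0,0,0.5],[0,0,0,0,0.7],[0,0,0,0,0.9],[0,0,0,0,1],[0,0,0,0,1]]';python3 steer.py '[[0,0,0,0,1],[0,0,0,0,1],[0,0,0,0,1],[0,0,0,0,1],[0,0,0,0,1]]'
```

```text
t: 14.97
eef_pos: [414.1, 300.5, 71.8]
tcp_rot: [3.142, -0.0, 0.236]
ft_force: [-0.3, 0.0, 0.0]
opening: 0.384
grip_force: 3.3
t: 15.38
eef_pos: [414.1, 300.5, 71.7]
tcp_rot: [3.142, -0.0, 0.236]
ft_force: [0.9, -0.4, -0.1]
opening: 0.695
grip_force: 0.0
t: 15.8
eef_pos: [414.1, 300.4, 71.7]
tcp_rot: [3.141, 0.0, 0.236]
ft_force: [-0.2, -0.5, 0.1]
opening: 0.99
grip_force: 0.0
```

```bash
python3 steer.py '[[0,0,-20,0,1],[0,0,-50,0,1],[0,0,-85,0,1],[0,0,-120,0,1],[0,0,-150,0,1]]'; python3 steer.py '[[0,40,0,0,1],[0,80,0,0,1],[0,120,0,0,1],[0,160,0,0,1],[0,200,0,0,1]]';python3 steer.py '[[0,0,0,0,1],[0,0,0,0,1],[0,0,0,0,1]]'; python3 -c "
from h import *
p,d=snap('top','top9');C=cloud('top',d);V,U=np.mgrid[0:400,0:640];z=C[...,2]
k=(z>128)&(z<150)&(U<252)&(U>205)&(V>250)&(V<284);print('barrel',k.sum(),C[k].mean(0) if k.any() else 0)
p2,d2=snap('scene','scene9');C=cloud('scene',d2);S=C[120:190,290:322]
for lo in (60,80,100,120,130):
    k=(S[...,2]>lo)&(S[...,2]<lo+10)&(S[...,0]>350)&(S[...,0]<480)&(abs(S[...,1]-298)<40);print(lo,k.sum(),S[k].mean(0).round(0))
a=cv2.resize(p[160:290,190:380],(560,383));b=cv2.resize(p2[125:205,280:400],(230,153));im=np.zeros((383,790,3),np.uint8);im[:,:560]=a;im[:153,560:]=b;cv2.imwrite('pics/fin.png',im[:,:,::-1])"
```

```text
t: 16.22
eef_pos: [414.0, 300.4, 224.0]
tcp_rot: [-3.141, -0.001, 0.236]
ft_force: [0.5, -0.3, 0.3]
opening: 1.001
grip_force: 0.0
t: 16.63
eef_pos: [460.8, 104.3, 221.9]
tcp_rot: [3.141, -0.0, 0.237]
ft_force: [2.2, 0.8, 0.1]
opening: 1.0
grip_force: 0.0
t: 16.88
eef_pos: [460.8, 106.1, 221.7]
tcp_rot: [-3.141, 0.0, 0.235]
ft_force: [0.9, 0.9, -0.2]
opening: 1.005
grip_force: 0.0
barrel 70 [413.3777121  299.76998541 136.32502802]
60 13 [417. 284.  63.]
80 7 [422. 284.  85.]
100 14 [420. 291. 105.]
120 7 [419. 293. 125.]
130 3 [417. 295. 131.]
```

View pics/fin.png

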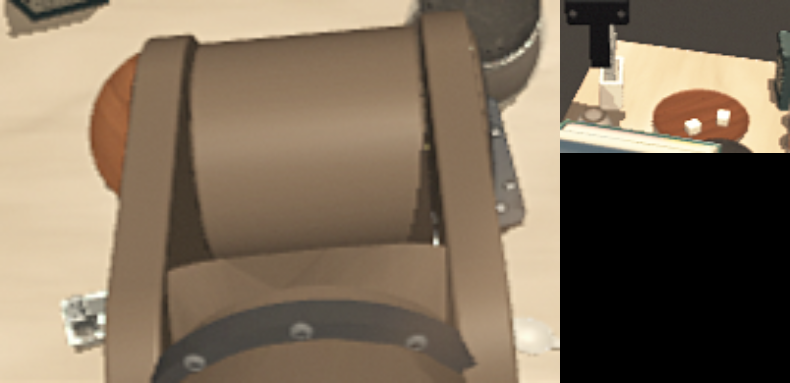

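The tongs stand upright in the pot, with the barrel at (413,300) and 136 mm high. Two lumps remain on the saucer, and the robot is clear of everything.

```bash
python3 -c "
from cell import env, read_camera, camera_info
print(env.job_done())"
```

```text
the job is handed in; nothing more can be done
None
```

The job is handed in at about 17 s of the 54 s, with no verdict returned: by my last camera readings one lump lies in the unmoved upright cup, the other two are on the saucer, and the tongs stand upright in their pot.

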